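# Turn a coral settlement tile over against a coved backstop

## Task

The clay settlement tile lies with its grooved side down. Turn it over without picking it up: push it against the polished coved backstop until it rides up and leans there, then take its top edge from behind, tip it back towards you and let it down gently, so that it ends lying flat on the bench in front of the backstop, grooved side up. Nothing may be rammed or jammed against the backstop, the tile must not slap down on the bench, and the other things on the bench stay where they are.

Things in the scene. Friction and masses are not known exactly. Their poses are not given: they have to be found in the camera images.
- tile: the tile: square red clay plate 110 x 110 x 11 mm, about 0.17 kg, edges rounded 1 mm, too wide for the gripper to span. Origin at its centre, x and y along its edges, z out of the plain face (one small dark dot), which is up at the start. Starts flat on the bench between the rails, its centre about 115 mm before the stand's origin. Friction with bench and fingers about 0.6
- tile_grooved (a point): centre of the tile's grooved face (seven dark lines), 5.5 mm from its origin along its -z; it is underneath at the start and must end on top
- tile_edge (a point): middle of the tile's +x edge, 55 mm from its origin: the edge that faces the backstop at the start (up to about 12 degrees out of square) and climbs it
- stand: turning stand, fixed: two aluminium rails 16 wide, 12 mm high along its x (away from the robot), inner faces at y = -90 and +90, from x = -140 to +40 mm, and the coved backstop that spans them, clamped by two black knobs (tops 29 mm up). Origin on the bench midway between the rails. The backstop counts as part of it but does not stand at its origin, see front_mark
- front_mark (a point): where the backstop's top edge would be if it were clamped at its front mark: 70 mm above the stand's origin. The backstop is really clamped 0 to 50 mm farther along the stand's +x; this is not measured, find it by touch or by what the tile does. It is of 5 mm sheet, 174 mm wide, its top edge 3 mm round, polished (friction about 0.2), and the bench behind it is clear for 60 mm
- foot_mark (a point): likewise its foot on the bench, 40 mm before the top edge. The face between is concave: (x -40, z 0), (-25, 14), (-9, 42), (0, 70) mm from the top edge's x. A tile pushed squarely climbs it with 3 to 15 N, most at the first bend, until its lower edge is at the foot: there it leans nearly 60 degrees steep, stays by itself, and reaches 23 mm above and 14 mm behind the top edge; pushed on, it jams
- timer: bystander: white countdown timer 64 x 68 x 18 mm lying left front; origin under its centre
- dish: bystander: clear petri dish 90 mm across, 15 mm high, right front; origin under its centre
- bottle: bystander: white sample bottle with a blue cap, 58 mm across, 125 mm high, to the right; origin under its centre
- jar: bystander: white-lidded specimen jar 56 x 52 x 78 mm, to the right; origin under its centre

How it is judged:
By the outcome, as a careful person would: the job done as asked, in the order asked, and still so for the second after the job is handed in, with the robot touching nothing.
It also fails if it takes over 72 s, if anything falls off the work surface, if the arm or the gripper's body presses on something with over 40 N, if the wrist force passes 120 N, or if a joint passes its speed limit or range.

## Robot

A 6-joint arm with a two-finger parallel gripper is mounted at the origin on a cart in front of the work surface, level with it; the furniture and walls round the work are solid. World frame = base frame: x ahead of the robot, y to its left, z up, the work surface at z = 0. Lengths are in m, angles in rad, forces in N, time in s.
With the tool pointing down it reaches from about 0.425 to 0.95 m from the base axis. Payload 3.5 kg.
Tool frame: the origin (TCP) lies midway between the tips of the shut fingers; the grasp point (between the pads) lies 19 mm behind it (ctrl.pinch_z is the distance from the TCP to the grasp point, in m); z points along the fingers, y is the line along which they close (so a half turn about z gives the same grasp; the last joint's range is limited). The gripper opens to 85 mm and grips with 20 to 120 N. Pads are 22 mm wide; open, the fingers measure 114 mm over their backs; the gripper's body (76 mm by 85 mm) begins 54 mm behind the grasp point. The pads swing forward as they close: fully open they stand 13 mm farther back than shut.
Start: joints at [1, 0.286, 1.577, -0, 1.279, -0.15], TCP at [0.276, 0.616, 0.231] pointing down, gripper open.
Joint ranges: [-2.77, 2.77], [-0.9, 2.22], [0.21, 2.48], [-1.53, 4.67], [0.24, 2.81], [-2.84, 2.84]. Speed limits (rad/s): [2.79, 2.79, 3.14, 3.14, 3.14, 3.14].

## Interface

Orientations are given as a unit quaternion [x, y, z, w].
In Python, from plant import get_state, viewer, sign_off, ctrl gives the robot as it stands. The module is installed in compiled form; this text tells all that it offers.
- The arm moves only by the shell command python3 -m handwheel 'ROWS' [FORCE]. ROWS is JSON, a list that holds one entry, the list of rows, each a list of 5 numbers: the finger opening in m, from 0 to 0.0854, then the shift along the tool's x, y, z in m, then the turn about the tool's z in degrees. In form: [[[claw, x, y, z, spin], ...]]. A call has 1 to 12 rows; each row shifts and turns the commanded pose from where the row before left it, along the tool's axes as they then stand; what a row does not reach is not made up. A row lasts 1/12 s, in which the tool goes at most 41.7 mm and 7.16 degrees, less where a joint would pass 70% of its speed; a pose out of reach is approached as far as the arm can. A call is refused whole if a number of a shift passes 0.0417 or a number of a turn 7.16, either way. A call with a gripper value outside its range is refused whole. The fingers move at their own pace and stop on an object; FORCE is the grip in N (left out, the last holds). Time passes only in rows, so rows that do not move let the fingers close. It gives the time, the measured TCP pose, the force, the opening and the grip force at its end, in the units of the state.
- get_state(): the state, without advancing time (a new reading comes with each control period).
- viewer.read_camera(name): name is "scene" or "top"; returns the picture (480x640x3 uint8, blue, green, red); there is no depth.
- viewer.camera_params(name): a dict with "fov_y" (degrees; the focal length in pixels is half the picture's height over the tangent of half this angle, whatever the lens; pixels are square), "cx", "cy" (the principal point, pixels), "k1" (the pictures are not rectified: a ray, as slopes to the right and down, at radius r is drawn at 1 + k1 r^2 times it, then the intrinsics apply), "xyz" and "attitude" of the camera in the world. Camera axes: x right, y up, looking along -z (the intrinsics and any distortion apply to the point x, -y, -z); pixel columns grow to the right and rows downward; lengths in m; the calibration is good to about 2 mm. A picture is of the moment at which its call begins. camera_params takes no time and is no camera call.
- sign_off(): hands the job in; it is judged then, once.
Trained networks look in the newest picture that a camera, given by its name, has taken for a name from the list of things; names that differ only in an ending like _2 or _b are one class to them, and where a whole thing is asked for, a point or a joint stands for the part that bears it (a point fixed in the world has none). Each returns a list of dicts, best first, with "confidence" (0 to 1); they miss things now and then, are a little off and sometimes report something else, mostly with a low value. They report only what shows in the picture. A call takes as long as a camera call.
- viewer.look_for(camera, name): "extent" ([left, top, width, height] as shares, 0 to 1, of the picture: columns of its width, rows of its height, round what is visible of it).
- viewer.outline_of(camera, name): "mask" (480x640 bool, what is visible of it) and "extent" ([left, top, width, height] as shares, 0 to 1, of the picture: columns of its width, rows of its height, round what is visible of it).
- viewer.pinpoint(camera, name): "xy" ([column, row] as shares, 0 to 1, of the picture: columns of its width, rows of its height: a listed point, or the origin of a listed thing).
The state is a dict: "time": time; "qpos": joint angles; "dq": joint speeds; "joint_efforts": joint torques, N m; "eef_pos": TCP position; "tcp_rot": TCP orientation; "contact_force": force on the tool from outside, world axes, zero at the start; "wrist_torque": the same for the moment, N m; "opening": opening from 0.0 (shut) to 1.0 (fully open); "finger_force": force on a finger pad.
Only numpy, scipy, OpenCV 4.12 (cv2) and the standard library are available. Lean on these libraries where they do the work, as an engineer would, in place of code of your own. Each camera call takes 0.05 s, during which the arm holds its last target. There are 200 camera calls.

## Working session

There is one attempt and no reset: what is moved stays moved. The work goes in short steps, Python scripts to look and compute and a shell command to move; the robot and the scene stay as the last step left them, time stands still between calls to the robot, and variables do not carry over. Pictures are saved under pics/ and viewed, at most 10 in all, crops included, and the job is handed in when it is done.

```bash
mkdir -p pics; ls; cat > h.py <<'E'
import numpy as np, cv2
from scipy.spatial.transform import Rotation as R
from plant import get_state, viewer, sign_off, ctrl
def ray(cam,u,v):
    p=viewer.camera_params(cam); f=240/np.tan(np.radians(p['fov_y'])/2)
    d=np.array([(u-p['cx'])/f,(v-p['cy'])/f]); s=d.copy()
    for _ in range(30): s=d/(1+p['k1']*(s@s))
    a=p['attitude']; M=R.from_quat(a).as_matrix() if np.size(a)==4 else np.array(a).reshape(3,3)
    return np.array(p['xyz']),M@np.array([s[0],-s[1],-1])
def at_z(cam,u,v,z):
    o,d=ray(cam,u,v); return o+d*(z-o[2])/d[2]
def proj(cam,P):
    p=viewer.camera_params(cam); f=240/np.tan(np.radians(p['fov_y'])/2)
    q=R.from_quat(p['attitude']).as_matrix().T@(np.array(P)-p['xyz']); s=np.array([q[0],-q[1]])/-q[2]
    s=s*(1+p['k1']*(s@s)); return s*f+[p['cx'],p['cy']]
E
python3 - <<'E'
from h import *
np.set_printoptions(precision=4,suppress=True)
for c in("scene","top"):
    print(c,viewer.camera_params(c)); im=viewer.read_camera(c); cv2.imwrite(f"pics/{c}0.png",im)
    for n,z in(("tile",.0055),("stand",0),("front_mark",.07),("foot_mark",0),("tile_edge",.0055),("timer",0),("dish",0),("bottle",0),("jar",0)):
        for r in viewer.pinpoint(c,n)[:2]:
            u,v=r['xy'][0]*640,r['xy'][1]*480; print(n,round(r['confidence'],2),round(u),round(v),at_z(c,u,v,z))
print(get_state(),ctrl.pinch_z)
E
```

```text
pics
scene {'fov_y': 44.70255904448907, 'cx': 317.9850021447544, 'cy': 253.805077456521, 'k1': 0.010604931407768517, 'xyz': array([-0.243 , -0.7813,  0.7922]), 'attitude': array([ 0.4303, -0.1794, -0.3323,  0.8199])}
tile 0.66 275 266 [0.4569 0.0668 0.0055]
stand 0.84 324 262 [0.5571 0.0085 0.    ]
stand 0.38 328 335 [ 0.3838 -0.1773  0.    ]
front_mark 0.57 320 229 [0.5725 0.0383 0.07  ]
foot_mark 0.63 308 263 [0.527  0.0315 0.    ]
tile_edge 0.91 293 259 [0.5076 0.0612 0.0055]
tile_edge 0.64 326 339 [ 0.3685 -0.1882  0.0055]
timer 0.59 215 263 [0.3697 0.1818 0.    ]
dish 0.91 326 337 [ 0.3767 -0.1793  0.    ]
bottle 0.86 406 353 [ 0.4559 -0.3186  0.    ]
jar 0.87 417 319 [ 0.5519 -0.2716  0.    ]
jar 0.28 272 267 [0.4551 0.0746 0.    ]
top {'fov_y': 56.88837298268172, 'cx': 324.8927196273866, 'cy': 247.36782182410215, 'k1': -0.048870617483540144, 'xyz': array([ 0.2995, -0.0611,  1.0011]), 'attitude': array([ 0.0607, -0.0682, -0.6946,  0.7136])}
tile 0.86 258 255 [0.4617 0.082  0.0055]
tile 0.21 259 258 [0.4555 0.0789 0.0055]
stand 0.89 285 210 [0.5703 0.0269 0.    ]
stand 0.43 260 
[... 271 characters left out ...]
[ 0.3814 -0.1811  0.    ]
dish 0.5 209 293 [0.3719 0.1892 0.    ]
bottle 0.59 434 263 [ 0.4545 -0.322   0.    ]
bottle 0.45 263 257 [0.458  0.0713 0.    ]
jar 0.67 412 223 [ 0.5469 -0.2705  0.    ]
{'time': 1.0, 'qpos': array([ 1.    ,  0.2863,  1.5767,  0.0001,  1.2786, -0.15  ]), 'dq': array([ 0.0006, -0.001 ,  0.0008,  0.0017, -0.0007, -0.0008]), 'joint_efforts': array([  0.0005, -40.5971, -29.295 ,  -0.0002,   0.0005,  -0.    ]), 'eef_pos': array([0.2757, 0.6161, 0.2313]), 'tcp_rot': array([ 0.2089,  0.9779, -0.    , -0.    ]), 'contact_force': array([-0.6281,  0.1677,  0.2215]), 'wrist_torque': array([ 0.0099,  0.0141, -0.0678]), 'finger_force': 0.0, 'opening': 1.001625036756469} 0.0187
```

View pics/scene0.png

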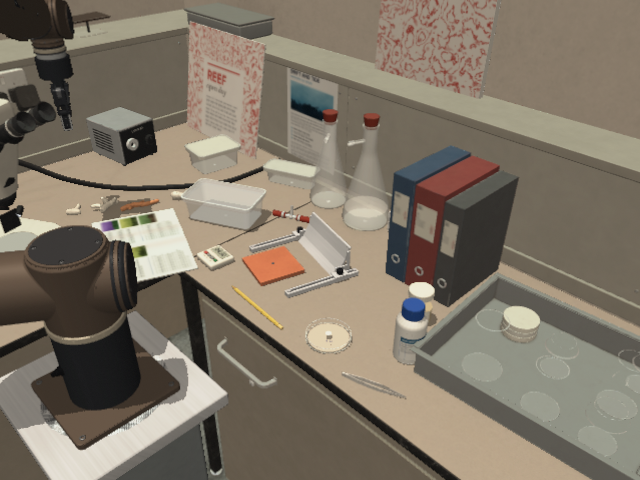

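View pics/top0.png

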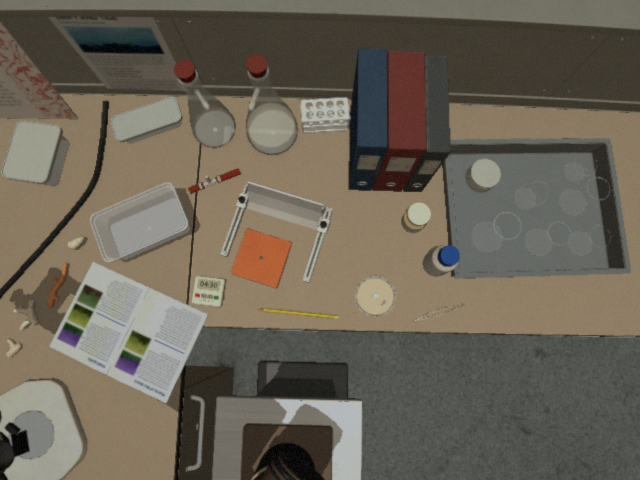

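The scene view shows the tile at about (274,265) in front of the coved backstop at (330,245). The top view shows it at (262,257), with the rails running up to the backstop's top edge between (247,186) and (330,210). I'll enlarge that part to get the stand's direction and where the backstop sits.

```bash
python3 - <<'E'
from h import *
im=cv2.imread("pics/top0.png")[172:288,212:348]; cv2.imwrite("pics/c1.png",cv2.resize(im,None,fx=5,fy=5,interpolation=cv2.INTER_CUBIC))
m=cv2.imread("pics/scene0.png")[205:305,230:370]; cv2.imwrite("pics/c2.png",cv2.resize(m,None,fx=5,fy=5,interpolation=cv2.INTER_CUBIC))
for c in("top",):
    r=viewer.outline_of(c,"tile"); viewer
    m=r[0]['mask'].astype(np.uint8); cs=max(cv2.findContours(m,0,2)[0],key=cv2.contourArea)
    w=np.array([at_z(c,*p[0],.011)[:2]*1000 for p in cs],np.float32); print(r[0]['confidence'],cv2.minAreaRect(w),cv2.boxPoints(cv2.minAreaRect(w)))
E
```

```text
0.87 ((454.52081298828125, 74.5703353881836), (110.8934097290039, 111.01641845703125), 73.38430786132812) [[385.47534   37.311466]
 [491.8562     5.566227]
 [523.5663   111.82921 ]
 [417.18542  143.57445 ]]
```

View pics/c1.png

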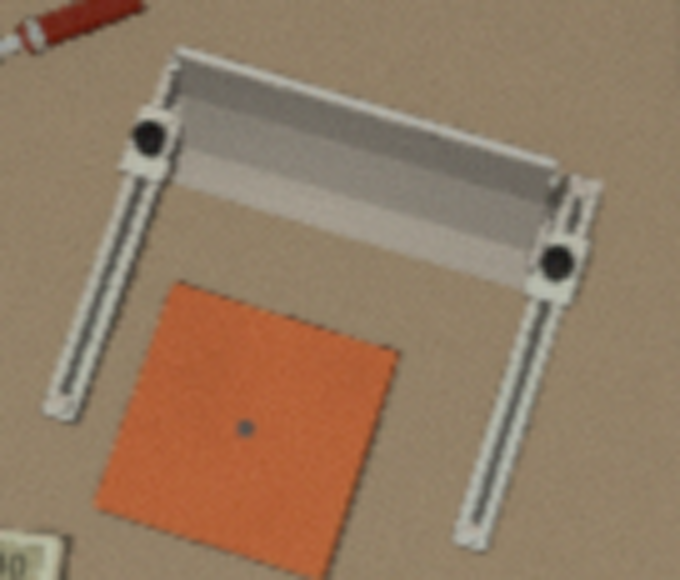

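View pics/c2.png

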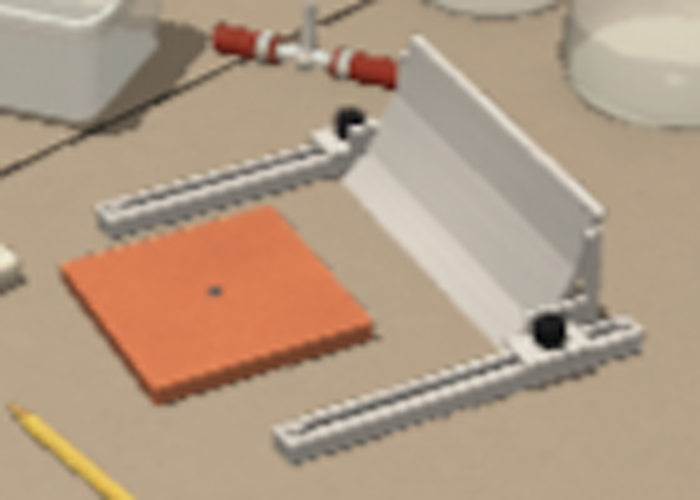

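The crop shows the rails' near ends at about (60,413) and (472,543), the backstop's top edge from (178,50) to (555,163), and its foot from (172,181) to (525,290). The tile is nearly square to the stand.

```bash
python3 - <<'E'
from h import *
np.set_printoptions(precision=1,suppress=True)
g=lambda u,v,z,c="top":(at_z(c,212+u/5,172+v/5,z) if c=="top" else at_z(c,230+u/5,205+v/5,z))[:2]*1000
t1,t2=g(178,50,.07),g(555,163,.07); f1,f2=g(170,181,.0),g(525,290,.0)
l,r=g(75,422,.012),g(455,540,.012); rf=g(600,180,.012); ro=g(490,548,.012)
print("top",t1,t2,np.linalg.norm(t1-t2),"foot",f1,f2,"rails",l,r,np.linalg.norm(l-r),"rr",ro,rf,np.linalg.norm(ro-rf))
d=t1-t2; a=np.arctan2(d[1],d[0])-np.pi/2; b=np.arctan2(*(l-r)[::-1])-np.pi/2; e=np.arctan2(*(rf-ro)[::-1])
print("yaw",np.degrees([a,b,e]))
y=a; X=np.array([np.cos(y),np.sin(y)]); Y=np.array([-X[1],X[0]])
m=(l+r)/2; O=m+140*X; print("stand origin",O,"top x rel",(( t1+t2)/2-O)@X,"y",((t1+t2)/2-O)@Y,"foot",((f1+f2)/2-O)@X+40)
T=np.array([454.5,74.6]);print("tile rel",(T-O)@X,(T-O)@Y)
# scene cam
s1,s2=g(415,38,.07,"s"),g(603,212,.07,"s"); print("scene top",s1,s2,np.linalg.norm(s1-s2)); q1,q2=g(105,212,.012,"s"),g(287,440,.012,"s"); print(q1,q2); 
sf=(g(345,178,0,"s"),g(500,345,0,"s"));print("scene foot",sf,[(p-O)@X+40 for p in sf],[(p-O)@X for p in(s1,s2)])
E
```

```text
top [612.7 104.8] [565.9 -62.2] 173.41949228403817 foot [572.1 117.2] [524.7 -50.1] rails [455.2 151.4] [406.5 -22.2] 180.30100921072338 rr [403.3 -38. ] [575.  -83.3] 177.59670107817172
yaw [-15.6 -15.7 -14.8]
stand origin [565.6  26.9] top x rel 24.31387128229452 y 0.9420881475962158 foot 21.623211600566037
tile rel -119.87792220954647 15.98522685158568Traceback (most recent call last):
  File "<stdin>", line 13, in <module>
  File "<stdin>", line 3, in <lambda>
  File "h.py", line 11, in at_z
    o,d=ray(cam,u,v); return o+d*(z-o[2])/d[2]
        ~~~^^^^^^^^^
  File "h.py", line 5, in ray
    p=viewer.camera_params(cam); f=240/np.tan(np.radians(p['fov_y'])/2)
ValueError: cameras: scene, top
```

```bash
cat >> h.py <<'E'
SY=np.radians(-15.6); SX=np.array([np.cos(SY),np.sin(SY)]); SYv=np.array([-SX[1],SX[0]]); SO=np.array([565.6,26.9])
def where():
    s=get_state(); M=R.from_quat(s['tcp_rot']).as_matrix(); p=s['eef_pos']*1000
    return p,M,s
def rep():
    p,M,s=where(); d=p[:2]-SO; F=s['contact_force']
    print("t%.1f stand x%.1f y%.1f z%.1f yawY-stand%.1f r%.0f | Fx%.1f Fy%.1f Fz%.1f open%.3f q%s"%(s['time'],d@SX,d@SYv,p[2],np.degrees(np.arctan2(M[1,1],M[0,1])-SY),np.hypot(*p[:2]),F[:2]@SX,F[:2]@SYv,F[2],s['opening'],np.round(s['qpos'],2)))
def to(x,y,z):
    p,M,s=where(); w=SO+x*SX+y*SYv; d=M.T@(np.array([*w,z])-p); print("tool shift mm",np.round(d,1),"norm",round(np.linalg.norm(d),1))
E
python3 -m handwheel '[[[0.06,0,0,0,-4.25],[0.06,0,0,0,-4.25],[0.06,-0.0166,-0.0338,0.005,0],[0.06,-0.0166,-0.0338,0.005,0],[0.06,-0.0166,-0.0338,0.005,0],[0.06,-0.0166,-0.0338,0.005,0],[0.06,-0.0166,-0.0338,0.005,0],[0.06,-0.0166,-0.0338,0.005,0],[0.06,-0.0166,-0.0338,0.005,0],[0.06,-0.0166,-0.0338,0.005,0],[0.06,-0.0166,-0.0338,0.005,0]]]'
python3 -c "
from h import *
rep();to(-190,16,100)"
```

```text
time: 1.97
eef_pos: [0.3377, 0.2814, 0.1864]
tcp_rot: [0.135, 0.991, 0.0, 0.0]
contact_force: [1.0, -0.6, 0.6]
opening: 0.703
finger_force: 0.0
t2.0 stand x-287.9 y183.8 z186.4 yawY-stand90.0 r440 | Fx1.1 Fy-0.3 Fz0.6 open0.703 q[ 0.46 -0.21  2.18 -0.    1.18 -0.84]
tool shift mm [ -97.8 -167.9   86.3] norm 212.6
```

```bash
python3 -m handwheel '[[[0.06,-0.016,-0.028,0.021,0],[0.06,-0.016,-0.028,0.021,0],[0.06,-0.016,-0.028,0.021,0],[0.06,-0.016,-0.028,0.021,0],[0.06,-0.016,-0.028,0.021,0],[0.06,-0.016,-0.028,0.021,0],[0.06,0,0,0,0]]]'
python3 -c "
from h import *
rep();to(-205,16,60)"
python3 -m handwheel '[[[0.06,0.004,0,0,0],[0.06,0.004,0,0,0],[0.06,0.004,0,0,0],[0.06,0,0,0,0]]]'
python3 -c "
from h import *
rep();to(-205,16,60)"
```

```text
time: 2.55
eef_pos: [0.3836, 0.0914, 0.0573]
tcp_rot: [0.139, 0.99, -0.001, -0.003]
contact_force: [-0.8, 1.0, 0.2]
opening: 0.701
finger_force: 0.0
t2.5 stand x-192.6 y13.1 z57.3 yawY-stand89.7 r394 | Fx-1.0 Fy0.8 Fz0.2 open0.701 q[-0.02 -0.12  2.36 -0.    0.9  -1.32]
tool shift mm [12.4  2.8 -2.6] norm 13.0
time: 2.88
eef_pos: [0.3728, 0.0998, 0.061]
tcp_rot: [0.135, 0.991, 0.0, 0.001]
contact_force: [-0.1, -0.1, -0.8]
opening: 0.701
finger_force: 0.0
t2.9 stand x-205.3 y18.4 z61.0 yawY-stand90.1 r386 | Fx-0.0 Fy-0.1 Fz-0.8 open0.701 q[-0.   -0.15  2.38  0.    0.91 -1.3 ]
tool shift mm [-0.3 -2.4  1. ] norm 2.6
```

```bash
python3 -m handwheel '[[[0.05,0,0,0.015,0],[0.05,0,0,0.015,0],[0.05,0,0,0.015,0],[0.05,0,0,0.01,0],[0.05,0,0,0,0],[0.05,0,0,0.004,0],[0.05,0,0,0,0]]]'
python3 -c "
from h import *
rep()"
python3 -m handwheel '[[[0.05,0,0,0.002,0],[0.05,0,0,0,0]]]'|sed -n '2p;4p'
python3 -m handwheel '[[[0.05,0,0,0.001,0],[0.05,0,0,0,0]]]'|sed -n '2p;4p'
python3 -m handwheel '[[[0.05,0,0,0.001,0],[0.05,0,0,0,0]]]'|sed -n '2p;4p'
```

```text
time: 3.47
eef_pos: [0.3737, 0.0991, 0.0017]
tcp_rot: [0.135, 0.991, 0.0, 0.0]
contact_force: [0.5, 1.4, 0.6]
opening: 0.583
finger_force: 0.0
t3.5 stand x-204.2 y17.9 z1.7 yawY-stand90.1 r387 | Fx0.2 Fy1.5 Fz0.6 open0.583 q[-0.   -0.01  2.4   0.    0.75 -1.3 ]
eef_pos: [0.3739, 0.0987, -0.0002]
contact_force: [-0.6, -0.2, -0.2]
eef_pos: [0.3737, 0.0985, -0.0014]
contact_force: [0.3, 0.2, -0.2]
eef_pos: [0.3734, 0.0985, -0.0027]
contact_force: [0.6, 0.2, 0.2]
```

```bash
for i in 1; do
python3 -m handwheel '[[[0.05,0,0,0.001,0],[0.05,0,0,0,0]]]'|sed -n '2p;4p'
python3 -m handwheel '[[[0.05,0,0,0.001,0],[0.05,0,0,0,0]]]'|sed -n '2p;4p'
done
python3 - <<'E'
from h import *
im=viewer.read_camera("scene")[200:310,190:330]; cv2.imwrite("pics/c3.png",cv2.resize(im,None,fx=5,fy=5,interpolation=cv2.INTER_CUBIC))
E
```

```text
eef_pos: [0.3736, 0.0985, -0.003]
contact_force: [-2.8, -0.3, 7.6]
eef_pos: [0.3736, 0.0985, -0.0031]
contact_force: [-6.5, -0.9, 17.6]
```

View pics/c3.png

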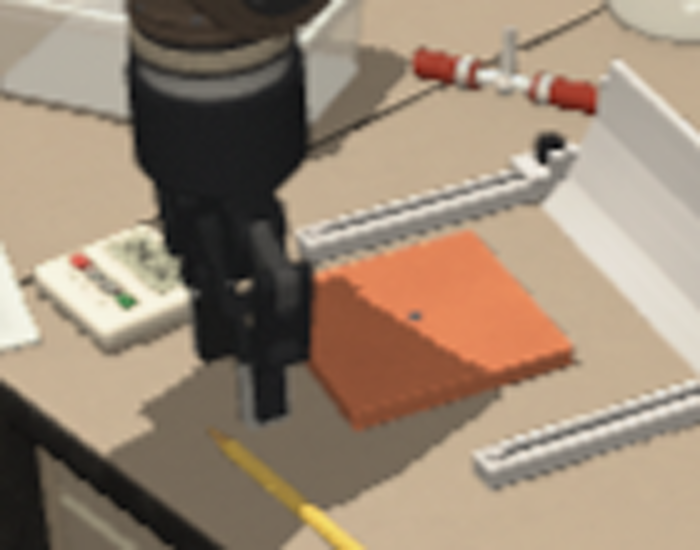

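The fingertips meet the bench at TCP z = -3 mm, and the tile is about 20 mm ahead of them. I'll lift the tips 4 mm and push squarely.

```bash
python3 -m handwheel '[[[0.05,0,0,-0.0045,0],[0.05,-0.005,0,0,0],[0.05,-0.005,0,0,0],[0.05,-0.005,0,0,0],[0.05,-0.003,0,0,0],[0.05,-0.003,0,0,0],[0.05,-0.003,0,0,0]]]' >/dev/null; python3 -c "
from h import *
rep()"
python3 -m handwheel '[[[0.05,-0.004,0,0,0],[0.05,-0.004,0,0,0],[0.05,-0.004,0,0,0],[0.05,-0.004,0,0,0],[0.05,-0.004,0,0,0],[0.05,-0.004,0,0,0],[0.05,-0.004,0,0,0],[0.05,-0.004,0,0,0],[0.05,-0.003,0,0,0]]]'>/dev/null; python3 -c "
from h import *
rep()"
python3 - <<'E'
from h import *
r=viewer.read_camera("top")
for n in("tile","tile_edge"):
    for k in viewer.pinpoint("top",n)[:1]:
        w=at_z("top",k['xy'][0]*640,k['xy'][1]*480,.0055)[:2]*1000-SO; print(n,k['confidence'],w@SX,w@SYv)
r=viewer.outline_of("top","tile"); m=r[0]['mask'].astype(np.uint8); cs=max(cv2.findContours(m,0,2)[0],key=cv2.contourArea)
w=np.array([at_z("top",*p[0],.011)[:2]*1000-SO for p in cs]); w=np.c_[w@SX,w@SYv].astype(np.float32); print(cv2.boxPoints(cv2.minAreaRect(w)))
E
```

```text
t4.9 stand x-180.9 y17.1 z-0.6 yawY-stand90.0 r407 | Fx-1.9 Fy0.9 Fz2.1 open0.583 q[-0.02  0.05  2.35  0.    0.75 -1.32]
t5.7 stand x-144.8 y17.3 z-0.1 yawY-stand90.0 r439 | Fx-1.0 Fy0.1 Fz0.2 open0.587 q[-0.04  0.11  2.27 -0.    0.75 -1.34]
tile 0.84 -72.4269716493563 24.47109219094482
tile_edge 0.6 -22.779730272473355 14.279664725330951
[[-129.87474   -37.35766 ]
 [ -26.014013  -37.89431 ]
 [ -25.456985   69.91177 ]
 [-129.31772    70.448425]]
```

```bash
for i in 1; do
python3 -m handwheel '[[[0.05,-0.003,0,0,0],[0.05,-0.003,0,0,0]]]'>/dev/null; python3 -c "from h import *;rep()"
python3 -m handwheel '[[[0.05,-0.003,0,0,0],[0.05,-0.003,0,0,0]]]'>/dev/null; python3 -c "from h import *;rep()"
python3 -m handwheel '[[[0.05,-0.003,0,0,0],[0.05,-0.003,0,0,0]]]'>/dev/null; python3 -c "from h import *;rep()"
python3 -m handwheel '[[[0.05,-0.003,0,0,0],[0.05,-0.003,0,0,0]]]'>/dev/null; python3 -c "from h import *;rep()"
python3 -m handwheel '[[[0.05,-0.003,0,0,0],[0.05,-0.003,0,0,0]]]'>/dev/null; python3 -c "from h import *;rep()"
done
```

```text
t6.0 stand x-139.9 y17.3 z-0.3 yawY-stand90.0 r443 | Fx-2.0 Fy0.2 Fz0.7 open0.585 q[-0.05  0.12  2.26  0.    0.76 -1.34]
t6.2 stand x-134.3 y17.2 z-0.4 yawY-stand90.0 r448 | Fx-4.8 Fy0.9 Fz5.0 open0.586 q[-0.05  0.13  2.25  0.    0.76 -1.35]
t6.4 stand x-127.6 y17.2 z-0.4 yawY-stand90.0 r454 | Fx-2.4 Fy0.3 Fz1.5 open0.586 q[-0.05  0.15  2.24  0.    0.76 -1.35]
t6.5 stand x-121.5 y17.2 z-0.5 yawY-stand90.0 r460 | Fx-5.7 Fy0.4 Fz2.0 open0.587 q[-0.05  0.16  2.22  0.    0.76 -1.35]
t6.7 stand x-117.3 y17.1 z-0.7 yawY-stand90.0 r463 | Fx-6.9 Fy-0.6 Fz5.0 open0.586 q[-0.06  0.17  2.21  0.    0.77 -1.36]
```

```bash
for i in 1; do
python3 -m handwheel '[[[0.05,-0.003,0,0,0],[0.05,-0.003,0,-0.0005,0],[0.05,-0.003,0,0,0]]]'>/dev/null; python3 -c "from h import *;rep()"
python3 -m handwheel '[[[0.05,-0.003,0,0,0],[0.05,-0.003,0,0,0],[0.05,-0.003,0,0,0]]]'>/dev/null; python3 -c "from h import *;rep()"
python3 -m handwheel '[[[0.05,-0.003,0,0,0],[0.05,-0.003,0,0,0],[0.05,-0.003,0,0,0]]]'>/dev/null; python3 -c "from h import *;rep()"
python3 -m handwheel '[[[0.05,-0.003,0,0,0],[0.05,-0.003,0,0,0],[0.05,-0.003,0,0,0]]]'>/dev/null; python3 -c "from h import *;rep()"
done
python3 - <<'E'
from h import *
im=viewer.read_camera("scene")[180:300,210:370]; cv2.imwrite("pics/c4.png",cv2.resize(im,None,fx=5,fy=5,interpolation=cv2.INTER_CUBIC))
E
```

```text
t7.0 stand x-106.0 y17.2 z0.1 yawY-stand90.0 r474 | Fx-2.2 Fy0.3 Fz-1.0 open0.586 q[-0.06  0.18  2.19 -0.    0.77 -1.36]
t7.2 stand x-97.5 y17.2 z-0.0 yawY-stand90.0 r481 | Fx-2.2 Fy-0.7 Fz-1.7 open0.587 q[-0.07  0.2   2.17  0.    0.77 -1.36]
t7.5 stand x-87.7 y17.3 z0.4 yawY-stand90.0 r490 | Fx-2.4 Fy-0.6 Fz-0.6 open0.585 q[-0.07  0.21  2.15 -0.    0.77 -1.37]
t7.7 stand x-78.6 y17.3 z0.6 yawY-stand90.0 r499 | Fx-1.1 Fy0.2 Fz0.3 open0.589 q[-0.07  0.23  2.13 -0.    0.78 -1.37]
```

View pics/c4.png

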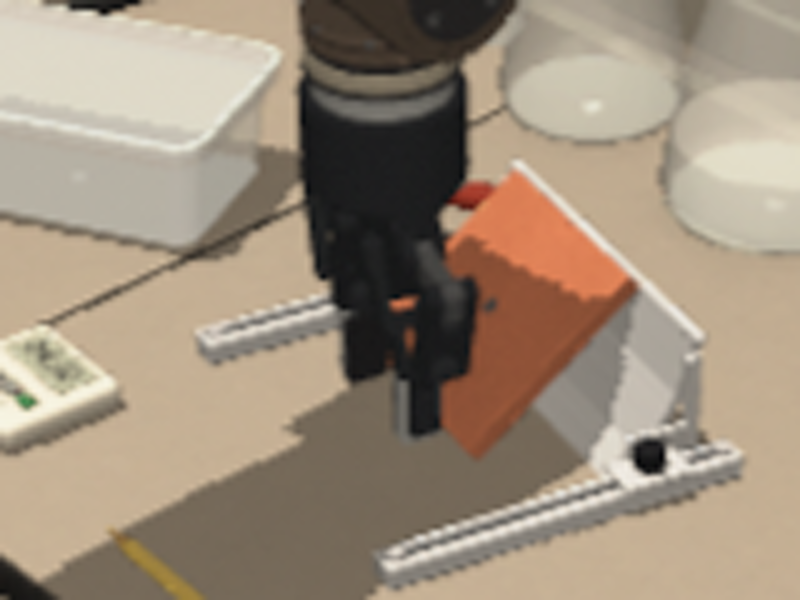

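The tile has ridden squarely up the cove, with its upper edge near the top edge from (520,165) to (640,285). Its lower edge still has about 40 mm to go to the foot.

```bash
for i in 1; do
python3 -m handwheel '[[[0.05,-0.003,0,0.0005,0],[0.05,-0.003,0,0.0005,0],[0.05,-0.003,0,0,0]]]'>/dev/null; python3 -c "from h import *;rep()"
python3 -m handwheel '[[[0.05,-0.003,0,0,0],[0.05,-0.003,0,0,0],[0.05,-0.003,0,0,0]]]'>/dev/null; python3 -c "from h import *;rep()"
python3 -m handwheel '[[[0.05,-0.003,0,0,0],[0.05,-0.003,0,0,0]]]'>/dev/null; python3 -c "from h import *;rep()"
python3 -m handwheel '[[[0.05,-0.002,0,0,0],[0.05,-0.002,0,0,0]]]'>/dev/null; python3 -c "from h import *;rep()"
python3 -m handwheel '[[[0.05,-0.002,0,0,0],[0.05,-0.002,0,0,0]]]'>/dev/null; python3 -c "from h import *;rep()"
done
```

```text
t8.0 stand x-70.0 y17.4 z-0.4 yawY-stand90.0 r507 | Fx-2.5 Fy-0.1 Fz1.3 open0.589 q[-0.08  0.25  2.11  0.    0.78 -1.38]
t8.3 stand x-60.9 y17.3 z-0.7 yawY-stand90.0 r515 | Fx-0.8 Fy-0.2 Fz0.2 open0.588 q[-0.08  0.26  2.09 -0.    0.78 -1.38]
t8.4 stand x-55.0 y17.3 z-0.8 yawY-stand90.0 r521 | Fx-1.2 Fy-0.7 Fz-0.9 open0.585 q[-0.08  0.27  2.08 -0.    0.79 -1.38]
t8.6 stand x-51.1 y17.3 z-0.8 yawY-stand90.0 r524 | Fx-1.2 Fy0.4 Fz-1.3 open0.584 q[-0.08  0.28  2.07 -0.    0.79 -1.38]
t8.8 stand x-47.2 y17.3 z-0.7 yawY-stand90.0 r528 | Fx-2.3 Fy0.3 Fz-0.7 open0.589 q[-0.09  0.29  2.06 -0.    0.79 -1.38]
```

Nearly there, so I'll go in 1 mm rows and watch the force.

```bash
for i in 1; do
python3 -m handwheel '[[[0.05,-0.001,0,0,0],[0.05,-0.001,0,0,0],[0.05,-0.001,0,0,0]]]'>/dev/null; python3 -c "from h import *;rep()"
python3 -m handwheel '[[[0.05,-0.001,0,0,0],[0.05,-0.001,0,0,0]]]'>/dev/null; python3 -c "from h import *;rep()"
done
python3 - <<'E'
from h import *
for c in("scene","top"):
    im=viewer.read_camera(c)
    cv2.imwrite(f"pics/{c}5.png",im)
a=cv2.imread("pics/scene5.png")[190:290,260:370];b=cv2.imread("pics/top5.png")[165:265,230:340]
f=lambda m:cv2.resize(m,(400,364),interpolation=cv2.INTER_CUBIC)
cv2.imwrite("pics/c5.png",np.hstack([f(a),f(b)]))
E
```

```text
t9.0 stand x-44.4 y17.3 z-0.7 yawY-stand90.0 r530 | Fx-0.1 Fy0.0 Fz-0.1 open0.588 q[-0.09  0.29  2.06 -0.    0.79 -1.38]
t9.2 stand x-42.3 y17.3 z-0.7 yawY-stand90.0 r532 | Fx-1.8 Fy0.5 Fz-0.1 open0.587 q[-0.09  0.29  2.05  0.    0.79 -1.39]
```

View pics/c5.png

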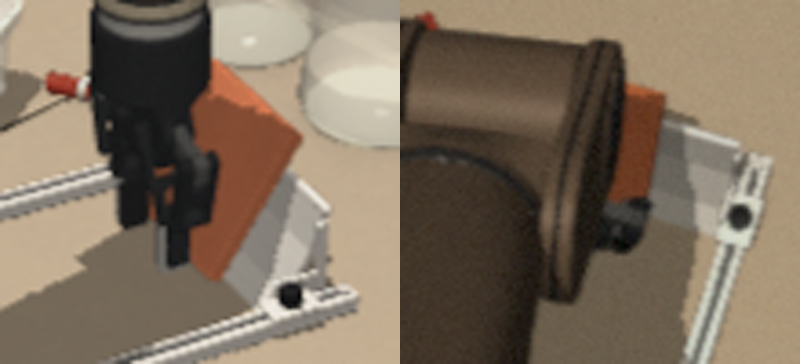

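The scene half shows the tile steep, with its right top corner at (300,140) and its right lower corner at (215,280) in the crop. Its side plane is known, so I can work out the lean from these.

```bash
python3 - <<'E'
from h import *
def pl(u,v,y=-38):
    o,d=ray("scene",260+u/3.636,190+v/3.64); o=o*1000; n=np.array([*SYv,0]); t=(y-(o-[*SO,0])@n)/(d@n); p=o+t*d; return round((p[:2]-SO)@SX,1),round(p[2],1)
for q in((300,140),(291,132),(215,280),(330,213)): print(q,pl(*q), pl(*q,-87))
E
```

```text
(300, 140) (np.float64(34.5), np.float64(90.4)) (np.float64(4.1), np.float64(126.3))
(291, 132) (np.float64(27.7), np.float64(98.3)) (np.float64(-2.4), np.float64(133.8))
(215, 280) (np.float64(-25.2), np.float64(3.1)) (np.float64(-52.6), np.float64(43.5))
(330, 213) (np.float64(59.4), np.float64(27.7)) (np.float64(27.7), np.float64(66.8))
```

```bash
for i in 1; do
python3 -m handwheel '[[[0.05,-0.001,0,0,0],[0.05,0,0,0,0]]]'>/dev/null; python3 -c "from h import *;rep()"
python3 -m handwheel '[[[0.05,-0.001,0,0,0],[0.05,0,0,0,0]]]'>/dev/null; python3 -c "from h import *;rep()"
python3 -m handwheel '[[[0.05,-0.001,0,0,0],[0.05,0,0,0,0]]]'>/dev/null; python3 -c "from h import *;rep()"
done
```

```text
t9.4 stand x-41.2 y17.3 z-0.6 yawY-stand90.0 r533 | Fx-1.0 Fy0.3 Fz-0.5 open0.585 q[-0.09  0.3   2.05 -0.    0.8  -1.39]
t9.6 stand x-40.2 y17.3 z-0.6 yawY-stand90.0 r534 | Fx-1.1 Fy0.1 Fz-0.8 open0.587 q[-0.09  0.3   2.05 -0.    0.8  -1.39]
t9.8 stand x-39.2 y17.3 z-0.6 yawY-stand90.0 r535 | Fx-0.7 Fy-0.1 Fz-0.8 open0.582 q[-0.09  0.3   2.05 -0.    0.8  -1.39]
```

```bash
for i in 1; do
python3 -m handwheel '[[[0.05,-0.001,0,0,0],[0.05,0,0,0,0]]]'>/dev/null; python3 -c "from h import *;rep()"
python3 -m handwheel '[[[0.05,-0.0007,0,0,0],[0.05,0,0,0,0]]]'>/dev/null; python3 -c "from h import *;rep()"
done
python3 -m handwheel '[[[0.05,0.002,0,0,0],[0.05,0.004,0,0,0],[0.05,0.01,0,0,0],[0.05,0.02,0,0,0],[0.05,0.03,0,-0.02,0],[0.05,0.02,0,-0.03,0],[0.05,0,0,-0.04,0],[0.05,0,0,-0.04,0],[0.05,0,0,-0.04,0],[0.05,0,0,0,0]]]'>/dev/null; python3 -c "from h import *;rep()"
python3 - <<'E'
from h import *
for c in("scene","top"):
    im=viewer.read_camera(c)
    cv2.imwrite(f"pics/{c}6.png",im)
a=cv2.imread("pics/scene6.png")[190:290,260:370];b=cv2.imread("pics/top6.png")[165:265,230:340]
f=lambda m:cv2.resize(m,(400,364),interpolation=cv2.INTER_CUBIC)
cv2.imwrite("pics/c6.png",np.hstack([f(a),f(b)]))
E
```

```text
t9.9 stand x-38.1 y17.3 z-0.6 yawY-stand90.0 r536 | Fx-1.5 Fy-0.7 Fz-0.5 open0.582 q[-0.09  0.3   2.04 -0.    0.8  -1.39]
t10.1 stand x-37.5 y17.3 z-0.7 yawY-stand90.0 r537 | Fx-0.6 Fy-0.2 Fz-0.7 open0.586 q[-0.09  0.3   2.04 -0.    0.8  -1.39]
t10.9 stand x-119.2 y18.7 z178.7 yawY-stand90.0 r462 | Fx1.5 Fy0.5 Fz0.7 open0.584 q[-0.05 -0.16  2.14 -0.    1.14 -1.35]
```

View pics/c6.png

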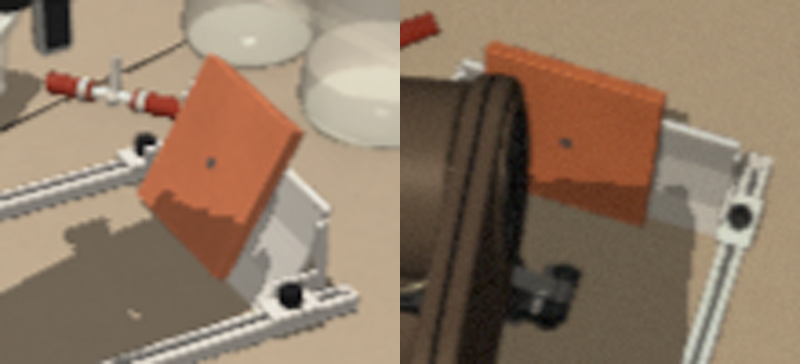

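The tile leans by itself, square to the stand. Its top right corner is at (300,131) in the scene crop, and its back top edge runs from (488,42) to (665,92) in the top crop.

```bash
python3 - <<'E'
from h import *
def pl(u,v,y=-38):
    o,d=ray("scene",260+u/3.636,190+v/3.64); o=o*1000; n=np.array([*SYv,0]); t=(y-(o-[*SO,0])@n)/(d@n); p=o+t*d; return round((p[:2]-SO)@SX,1),round(p[2],1)
for q in((300,131),(293,124),(220,280)): print(q,pl(*q))
for q,z in (((488,42),.09),((665,92),.09),((645,224),.006),((528,195),.006)):
    w=at_z("top",230+(q[0]-400)/3.636,165+q[1]/3.64,z)[:2]*1000-SO; print(q,w@SX,w@SYv)
to(28,17,180)
E
```

```text
(300, 131) (np.float64(34.3), np.float64(97.1))
(293, 124) (np.float64(29.0), np.float64(103.7))
(220, 280) (np.float64(-21.5), np.float64(1.8))
(488, 42) 34.75005072948601 72.82388258214678
(665, 92) 36.384080202179035 -36.756213646974714
(645, 224) -25.571772840026455 -39.98641607511889
(528, 195) -29.586864796754153 36.763279459331024
tool shift mm [-150.9   -0.7   -7.5] norm 151.1
```

```bash
python3 -m handwheel '[[[0.06,0,0,0,7],[0.06,0,0,0,7],[0.06,0,0,0,7],[0.06,0,0,0,7],[0.06,0,0,0,7],[0.06,0,0,0,7],[0.06,0,0,0,7],[0.06,0,0,0,7],[0.06,0,0,0,7],[0.06,0,0,0,7],[0.06,0,0,0,7],[0.06,0,0,0,7]]]'>/dev/null
python3 -m handwheel '[[[0.06,0,0,0,6],[0.06,0,0.036,0,0],[0.06,0,0.036,0,0],[0.06,0,0.036,0,0],[0.06,0,0.036,0,0],[0.06,0,0,0,0],[0.06,0,0,0,0]]]'>/dev/null
python3 -c "
from h import *
rep();to(27,17,76)"
```

```text
t12.6 stand x19.7 y16.7 z165.7 yawY-stand-0.1 r590 | Fx-0.5 Fy0.6 Fz-0.4 open0.706 q[-0.11  0.17  1.84  0.    1.14  0.17]
tool shift mm [ 0.4  7.9 89.7] norm 90.0
```

```bash
python3 -m handwheel '[[[0.06,0,0.008,0,0],[0.06,0,0,0.02,0],[0.06,0,0,0.015,0],[0.06,0,0,0.015,0],[0.06,0,0,0.01,0],[0.06,0,0,0.01,0],[0.06,0,0,0.01,0],[0.06,0,0,0.01,0],[0.06,0,0,0,0]]]'>/dev/null
python3 - <<'E'
from h import *
rep();to(27,17,76)
for c in("scene","top"):
    im=viewer.read_camera(c)
    cv2.imwrite(f"pics/{c}7.png",im)
a=cv2.imread("pics/scene7.png")[180:290,255:375];cv2.imwrite("pics/c7.png",cv2.resize(a,None,fx=5,fy=5,interpolation=cv2.INTER_CUBIC))
E
```

```text
t13.4 stand x26.7 y17.0 z77.0 yawY-stand-0.0 r597 | Fx0.1 Fy0.3 Fz-0.2 open0.704 q[-0.11  0.29  1.88 -0.    0.98  0.16]
tool shift mm [-0.   0.3  1. ] norm 1.0
```

View pics/c7.png

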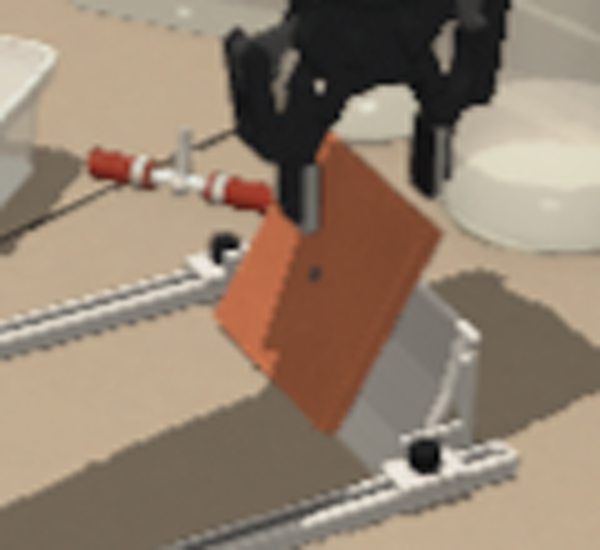

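The fingers straddle the top edge, clear on both sides. I'll narrow them and draw the top back toward the robot.

```bash
for i in 1; do
python3 -m handwheel '[[[0.036,0,0,0,0],[0.036,0,0,0,0],[0.036,0,0,0,0],[0.036,0,-0.003,0,0],[0.036,0,-0.003,0,0]]]'>/dev/null; python3 -c "from h import *;rep()"
python3 -m handwheel '[[[0.036,0,-0.003,0,0],[0.036,0,-0.003,0,0],[0.036,0,-0.003,-0.001,0],[0.036,0,-0.003,-0.001,0]]]'>/dev/null; python3 -c "from h import *;rep()"
python3 -m handwheel '[[[0.036,0,-0.003,-0.001,0],[0.036,0,-0.003,-0.001,0],[0.036,0,-0.003,-0.001,0],[0.036,0,-0.003,-0.001,0]]]'>/dev/null; python3 -c "from h import *;rep()"
python3 -m handwheel '[[[0.036,0,-0.003,0,0],[0.036,0,-0.003,0,0],[0.036,0,-0.003,0,0],[0.036,0,0,0,0]]]'>/dev/null; python3 -c "from h import *;rep()"
done
python3 - <<'E'
from h import *
im=viewer.read_camera("scene"); cv2.imwrite("pics/c8.png",cv2.resize(im[180:290,255:375],None,fx=5,fy=5,interpolation=cv2.INTER_CUBIC))
E
```

```text
t13.9 stand x22.4 y17.3 z79.7 yawY-stand-0.0 r593 | Fx0.1 Fy0.4 Fz0.6 open0.422 q[-0.11  0.28  1.89  0.    0.98  0.16]
t14.2 stand x10.1 y17.3 z81.5 yawY-stand-0.0 r581 | Fx1.1 Fy0.1 Fz0.7 open0.422 q[-0.1   0.25  1.92 -0.    0.97  0.17]
t14.6 stand x-2.0 y17.3 z85.4 yawY-stand-0.0 r570 | Fx0.4 Fy-0.3 Fz0.1 open0.420 q[-0.1   0.22  1.94  0.    0.98  0.17]
t14.9 stand x-11.5 y17.3 z85.0 yawY-stand-0.0 r561 | Fx0.6 Fy-0.5 Fz-0.2 open0.421 q[-0.1   0.21  1.96  0.    0.97  0.17]
```

View pics/c8.png

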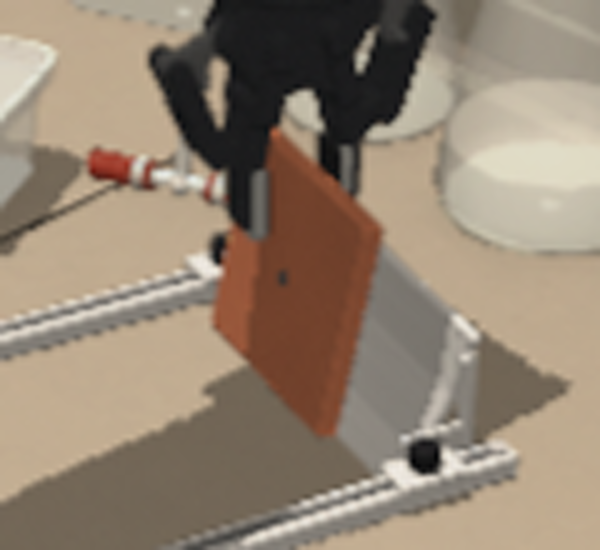

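```bash
for i in 1; do
python3 -m handwheel '[[[0.036,0,-0.003,-0.0005,0],[0.036,0,-0.003,-0.0005,0],[0.036,0,-0.003,-0.0005,0],[0.036,0,-0.003,-0.0005,0],[0.036,0,-0.003,0,0],[0.036,0,-0.003,0,0],[0.036,0,-0.002,0,0],[0.036,0,0,0,0]]]'>/dev/null; python3 -c "from h import *;rep()"
python3 -m handwheel '[[[0.018,0,0.003,0,0],[0.018,0,0.002,0,0],[0.018,0,0.001,0,0],[0.018,0,0,0,0],[0.018,0,0,0,0]]]' 20 >/dev/null; python3 -c "from h import *;rep()"
done
python3 - <<'E'
from h import *
im=viewer.read_camera("scene"); cv2.imwrite("pics/c9.png",cv2.resize(im[180:290,255:375],None,fx=5,fy=5,interpolation=cv2.INTER_CUBIC))
E
```

```text
t15.6 stand x-31.2 y17.3 z87.2 yawY-stand-0.0 r543 | Fx0.1 Fy0.2 Fz-0.5 open0.424 q[-0.09  0.17  2.01  0.    0.97  0.18]
t16.0 stand x-24.5 y17.2 z87.3 yawY-stand-0.0 r549 | Fx-0.1 Fy0.1 Fz-0.8 open0.210 q[-0.09  0.18  1.99 -0.    0.97  0.18]
```

View pics/c9.png

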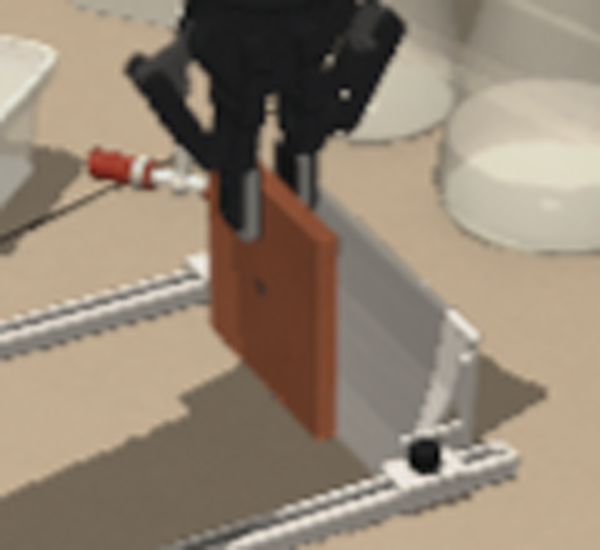

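The tile stands upright between the fingers. I have now viewed eleven pictures, one more than allowed, so from here I'll rely on numbers only.

```bash
for i in 1; do
python3 -m handwheel '[[[0.018,0,-0.0015,0,0],[0.018,0,-0.0015,0,0],[0.018,0,-0.0015,0,0],[0.018,0,-0.0015,0,0],[0.018,0,-0.0015,0,0],[0.018,0,-0.0015,0,0]]]'>/dev/null; python3 -c "from h import *;rep()"
python3 -m handwheel '[[[0.018,0,-0.0015,0,0],[0.018,0,-0.0015,0,0],[0.018,0,-0.0015,0,0],[0.018,0,-0.0015,0,0],[0.018,0,0,0,0],[0.018,0,0,0,0]]]'>/dev/null; python3 -c "from h import *;rep()"
done
cat >> h.py <<'E'
def tilemask(c="scene"):
    viewer.read_camera(c); r=viewer.outline_of(c,"tile")
    if not r: print("no tile"); return
    m=r[0]['mask'].astype(np.uint8); cs=max(cv2.findContours(m,0,2)[0],key=cv2.contourArea)
    P=cv2.approxPolyDP(cs,3,True)[:,0]; print(round(r[0]['confidence'],2),P.tolist())
def pl(u,v,y=-38):
    o,d=ray("scene",u,v); o=o*1000; n=np.array([*SYv,0]); t=(y-(o-[*SO,0])@n)/(d@n); p=o+t*d; return np.round([(p[:2]-SO)@SX,p[2]],1)
def pts(phi,piv=-28):  # expected scene pixels of right-side corners, phi from vertical (deg)
    a=np.radians(phi); q={'pb':(piv,0),'pt':(piv-110*np.sin(a),110*np.cos(a))}
    q['gb']=(piv+11*np.cos(a),11*np.sin(a)); q['gt']=(q['pt'][0]+11*np.cos(a),q['pt'][1]+11*np.sin(a))
    for k,(x,z) in q.items(): w=SO+x*SX-38*SYv; print(k,np.round(proj("scene",[*(w/1000),z/1000])),end=' ')
    print()
E
python3 -c "
from h import *
tilemask()
for a in(0,6,10,14):print(a);pts(a)"
```

```text
t16.6 stand x-33.9 y17.3 z87.3 yawY-stand-0.0 r540 | Fx-0.1 Fy-0.2 Fz0.2 open0.206 q[-0.09  0.16  2.01 -0.    0.97  0.18]
t17.1 stand x-39.8 y17.3 z87.3 yawY-stand-0.0 r535 | Fx0.5 Fy-0.4 Fz-0.5 open0.210 q[-0.09  0.15  2.03 -0.    0.97  0.18]
0.59 [[301, 218], [298, 229], [292, 226], [295, 242], [319, 267], [315, 231]]
0
pb [318. 268.] pt [318. 228.] gb [322. 267.] gt [323. 227.] 
6
pb [318. 268.] pt [314. 230.] gb [322. 267.] gt [318. 228.] 
10
pb [318. 268.] pt [311. 231.] gb [322. 266.] gt [315. 229.] 
14
pb [318. 268.] pt [308. 232.] gb [322. 266.] gt [312. 230.]
```

```bash
for i in 1; do
python3 -m handwheel '[[[0.018,0,-0.0015,0,0],[0.018,0,-0.0015,0,0],[0.018,0,-0.0015,0,0],[0.018,0,0,0,0],[0.018,0,0,0,0]]]'>/dev/null; python3 -c "
from h import *
rep();tilemask()"
python3 -m handwheel '[[[0.022,0,0,0.0005,0],[0.026,0,0,0.0005,0],[0.03,0,0,0.0005,0],[0.03,0,0,0,0],[0.03,0,0,0,0]]]'>/dev/null
python3 -c "
from h import *
rep();tilemask()
for a in(10,14,18):pts(a)"
done
```

```text
t17.6 stand x-44.3 y17.3 z87.3 yawY-stand-0.0 r531 | Fx-0.4 Fy0.7 Fz-0.3 open0.211 q[-0.09  0.14  2.04 -0.    0.97  0.19]
0.82 [[300, 218], [299, 228], [293, 230], [296, 243], [318, 267], [321, 263], [311, 229]]
t18.1 stand x-44.2 y17.3 z85.7 yawY-stand-0.0 r531 | Fx0.2 Fy0.0 Fz-0.5 open0.355 q[-0.09  0.14  2.04  0.    0.96  0.19]
0.94 [[298, 221], [293, 232], [295, 243], [319, 266], [310, 233]]
pb [318. 268.] pt [311. 231.] gb [322. 266.] gt [315. 229.] 
pb [318. 268.] pt [308. 232.] gb [322. 266.] gt [312. 230.] 
pb [318. 268.] pt [305. 234.] gb [322. 266.] gt [309. 231.]
```

```bash

python3 -m handwheel '[[[0.034,0,0,0.001,0],[0.038,0,0,0.001,0],[0.042,0,0,0.001,0],[0.046,0,0,0.001,0],[0.05,0,0,0.001,0],[0.054,0,0,0.001,0],[0.058,0,0,0.001,0],[0.062,0,0,0.0015,0],[0.066,0,0,0.0015,0],[0.07,0,0,0.0015,0],[0.07,0,0,0,0],[0.07,0,0,0,0]]]'>/dev/null
python3 -c "
from h import *
rep();tilemask()
for a in(22,27,31):pts(a)"
python3 -m handwheel '[[[0.073,0,0,0.0015,0],[0.076,0,0,0.0015,0],[0.079,0,0,0.0015,0],[0.082,0,0,0.0015,0],[0.082,0,0,0,0],[0.082,0,0,0,0]]]'>/dev/null
python3 -c "
from h import *
rep();tilemask()
for a in(27,31,35):pts(a)
d=np.radians(7);h=41
for k in range(13):
    p=k*d; D=12*(np.sin(min(p+d,np.pi/2))-np.sin(p)); print('x %.1f y %.1f'%(h*np.sin(d)+D*np.sin(p), h*(np.cos(d)-1)-D*np.cos(p)))
"
```

```text
t19.2 stand x-44.3 y17.2 z74.1 yawY-stand-0.0 r530 | Fx-0.1 Fy0.3 Fz0.3 open0.821 q[-0.09  0.16  2.04 -0.    0.94  0.19]
0.89 [[290, 225], [291, 238], [319, 267], [304, 239]]
pb [318. 268.] pt [302. 236.] gb [322. 266.] gt [306. 233.] 
pb [318. 268.] pt [298. 238.] gb [322. 265.] gt [302. 235.] 
pb [318. 268.] pt [296. 241.] gb [322. 265.] gt [300. 237.] 
t19.8 stand x-44.3 y17.3 z68.1 yawY-stand-0.0 r531 | Fx0.1 Fy-0.1 Fz-0.2 open0.963 q[-0.09  0.17  2.04  0.    0.93  0.19]
0.74 [[287, 227], [293, 242], [318, 266], [316, 258]]
pb [318. 268.] pt [298. 238.] gb [322. 265.] gt [302. 235.] 
pb [318. 268.] pt [296. 241.] gb [322. 265.] gt [300. 237.] 
pb [318. 268.] pt [293. 243.] gb [321. 265.] gt [297. 239.] 
x 5.0 y -1.8
x 5.2 y -1.7
x 5.3 y -1.7
x 5.5 y -1.6
x 5.6 y -1.4
x 5.7 y -1.2
x 5.7 y -1.1
x 5.7 y -0.9
x 5.6 y -0.7
x 5.5 y -0.6
x 5.4 y -0.4
x 5.2 y -0.4
x 5.1 y -0.3
```

```bash

python3 -m handwheel '[[[0.082,0.005,-0.0018,0,-7],[0.082,0.0052,-0.0017,0,-7],[0.082,0.0053,-0.0017,0,-7],[0.082,0.0055,-0.0016,0,-7],[0.082,0,0,0,0]]]'>/dev/null
python3 -c "
from h import *
rep();tilemask()"
python3 -m handwheel '[[[0.082,0.0056,-0.0014,0,-7],[0.082,0.0057,-0.0012,0,-7],[0.082,0.0057,-0.0011,0,-7],[0.082,0.0057,-0.0009,0,-7],[0.082,0.0056,-0.0007,0,-7],[0.082,0,0,0,0]]]'>/dev/null
python3 -c "
from h import *
rep();tilemask()"
python3 -m handwheel '[[[0.082,0.0055,-0.0006,0,-7],[0.082,0.0054,-0.0004,0,-7],[0.082,0.0052,-0.0004,0,-7],[0.082,0.005,-0.0003,0,-6],[0.082,0,0,0,0]]]'>/dev/null
python3 -c "
from h import *
rep();tilemask();tilemask('top')
for a in(31,36):pts(a)"
```

```text
t20.3 stand x-55.2 y37.0 z68.3 yawY-stand28.2 r528 | Fx-0.7 Fy0.2 Fz-0.7 open0.960 q[-0.05  0.16  2.05  0.    0.93 -0.26]
0.53 [[287, 230], [318, 265]]
t20.9 stand x-77.9 y54.0 z68.2 yawY-stand63.0 r515 | Fx-0.2 Fy0.4 Fz1.1 open0.962 q[-0.    0.14  2.08  0.    0.92 -0.83]
0.51 [[285, 226], [286, 234], [318, 267], [320, 264], [296, 234]]
t21.4 stand x-98.2 y58.2 z68.2 yawY-stand89.9 r499 | Fx0.3 Fy0.7 Fz0.3 open0.959 q[ 0.02  0.1   2.12  0.    0.92 -1.28]
0.58 [[286, 226], [290, 238], [319, 265]]
0.72 [[254, 213], [253, 226], [259, 232], [266, 229], [274, 241], [285, 243], [295, 229], [295, 224]]
pb [318. 268.] pt [296. 241.] gb [322. 265.] gt [300. 237.] 
pb [318. 268.] pt [292. 244.] gb [321. 265.] gt [296. 240.]
```

```bash

python3 -m handwheel '[[[0.078,0,-0.005,0,0],[0.074,0,-0.005,0,0],[0.07,0,-0.005,0,0],[0.066,0,-0.005,0,0],[0.062,0,-0.005,0,0],[0.058,0,-0.005,0,0],[0.054,0,-0.005,0,0],[0.05,0,-0.005,0,0],[0.05,0,0,0,0],[0.05,0,0,0,0]]]'>/dev/null
python3 -c "
from h import *
rep();tilemask();tilemask('top')"
```

```text
t22.5 stand x-97.9 y17.9 z68.3 yawY-stand90.0 r481 | Fx-1.2 Fy-0.4 Fz0.2 open0.586 q[-0.06  0.07  2.16 -0.    0.92 -1.36]
0.82 [[290, 233], [299, 249], [319, 266], [310, 251]]
0.7 [[277, 219], [275, 238], [288, 238], [296, 225]]
```

```bash

python3 -m handwheel '[[[0.05,0.003,0,0.0013,0],[0.05,0.003,0,0.0013,0],[0.05,0.003,0,0.0013,0],[0.05,0.003,0,0.0013,0],[0.05,0.003,0,0.0013,0],[0.05,0.003,0,0.0015,0],[0.05,0.003,0,0.0015,0],[0.05,0,0,0,0]]]'>/dev/null
python3 -c "
from h import *
rep();tilemask();tilemask('top')
for a in(40,45,50):pts(a)"
python3 -m handwheel '[[[0.05,0.0025,0,0.0015,0],[0.05,0.0025,0,0.0015,0],[0.05,0,0,0,0],[0.05,0,0,0,0]]]'>/dev/null
python3 -c "
from h import *
rep();tilemask()
for a in(45,50,55):pts(a)"
```

```text
t23.4 stand x-120.0 y18.3 z58.2 yawY-stand90.0 r461 | Fx-1.5 Fy-0.2 Fz-0.5 open0.586 q[-0.05  0.04  2.21  0.    0.89 -1.35]
0.7 [[281, 239], [286, 251], [319, 266], [298, 241], [289, 236]]
no tile
pb [318. 268.] pt [290. 246.] gb [321. 265.] gt [293. 242.] 
pb [318. 268.] pt [287. 249.] gb [321. 265.] gt [290. 245.] 
pb [318. 268.] pt [285. 253.] gb [321. 265.] gt [287. 249.] 
t23.9 stand x-124.3 y18.3 z55.5 yawY-stand90.0 r457 | Fx-1.1 Fy-0.7 Fz-0.2 open0.589 q[-0.05  0.04  2.22  0.    0.89 -1.35]
0.62 [[279, 242], [284, 253], [318, 265], [299, 242], [286, 236]]
pb [318. 268.] pt [287. 249.] gb [321. 265.] gt [290. 245.] 
pb [318. 268.] pt [285. 253.] gb [321. 265.] gt [287. 249.] 
pb [318. 268.] pt [282. 256.] gb [320. 264.] gt [285. 252.]
```

```bash
for i in 1; do
python3 -m handwheel '[[[0.05,-0.0015,0,0.0005,0],[0.05,-0.0015,0,0.0005,0],[0.05,-0.0015,0,0.0005,0]]]'>/dev/null; python3 -c "from h import *;rep();tilemask()"
python3 -m handwheel '[[[0.05,-0.0015,0,0.0005,0],[0.05,-0.0015,0,0.0005,0]]]'>/dev/null; python3 -c "from h import *;rep();tilemask()"
done
python3 -c "
from h import *
for b in(-28,-20):
  for a in(44,48,52):print(b,a);pts(a,b)"
```

```text
t24.2 stand x-119.1 y18.4 z54.3 yawY-stand90.0 r462 | Fx0.2 Fy-0.8 Fz0.3 open0.583 q[-0.05  0.05  2.21 -0.    0.88 -1.35]
0.97 [[281, 242], [286, 253], [321, 264], [301, 241], [287, 236]]
t24.5 stand x-116.3 y18.3 z53.3 yawY-stand90.0 r465 | Fx-1.9 Fy1.3 Fz-0.6 open0.586 q[-0.05  0.06  2.2  -0.    0.88 -1.35]
no tile
-28 44
pb [318. 268.] pt [288. 249.] gb [321. 265.] gt [291. 245.] 
-28 48
pb [318. 268.] pt [286. 251.] gb [321. 265.] gt [289. 247.] 
-28 52
pb [318. 268.] pt [284. 254.] gb [321. 264.] gt [286. 250.] 
-20 44
pb [321. 267.] pt [291. 248.] gb [324. 264.] gt [294. 244.] 
-20 48
pb [321. 267.] pt [289. 250.] gb [324. 264.] gt [292. 246.] 
-20 52
pb [321. 267.] pt [287. 253.] gb [324. 264.] gt [290. 249.]
```

The base is sliding toward the foot as intended.

```bash
for i in 1; do
python3 -m handwheel '[[[0.05,-0.0015,0,0.0003,0],[0.05,0,0,0,0]]]'>/dev/null; python3 -c "from h import *;rep();tilemask()"
python3 -m handwheel '[[[0.05,-0.0015,0,0.0003,0],[0.05,0,0,0,0]]]'>/dev/null; python3 -c "from h import *;rep();tilemask()"
done
```

```text
t24.8 stand x-115.4 y18.4 z52.9 yawY-stand90.0 r466 | Fx-2.5 Fy0.6 Fz0.5 open0.583 q[-0.06  0.06  2.2   0.    0.88 -1.35]
0.81 [[284, 241], [289, 253], [322, 264], [303, 241], [291, 236]]
t25.0 stand x-115.5 y18.4 z52.3 yawY-stand90.0 r465 | Fx-7.5 Fy0.9 Fz4.6 open0.586 q[-0.06  0.06  2.2   0.    0.89 -1.35]
0.7 [[283, 241], [287, 253], [322, 265], [303, 241], [290, 235]]
```

```bash
for i in 1; do
python3 -m handwheel '[[[0.05,0.002,0,0.0018,0],[0.05,0.0018,0,0.0018,0],[0.05,0.0018,0,0.0018,0],[0.05,0.0016,0,0.0018,0],[0.05,0.0016,0,0.002,0],[0.05,0.0015,0,0.002,0],[0.05,0,0,0,0]]]'>/dev/null; python3 -c "from h import *;rep();tilemask()"
python3 -m handwheel '[[[0.05,0.0014,0,0.0025,0],[0.05,0.0013,0,0.0025,0],[0.05,0.0012,0,0.0025,0],[0.05,0.001,0,0.0025,0],[0.05,0.001,0,0.0025,0],[0.05,0,0,0,0]]]'>/dev/null; python3 -c "from h import *;rep();tilemask()"
done
python3 -c "
from h import *
for a in(60,65,70,75):print(a);pts(a,-18)"
```

```text
t25.7 stand x-123.7 y18.2 z41.1 yawY-stand90.0 r458 | Fx-0.2 Fy0.7 Fz-0.4 open0.590 q[-0.05  0.07  2.22 -0.    0.85 -1.35]
0.64 [[285, 237], [280, 247], [284, 258], [322, 265], [302, 240]]
t26.3 stand x-130.3 y18.2 z28.3 yawY-stand90.0 r452 | Fx-1.3 Fy-0.6 Fz-1.2 open0.585 q[-0.05  0.08  2.24  0.    0.82 -1.35]
0.82 [[277, 252], [282, 265], [322, 264], [300, 240], [284, 239]]
60
pb [322. 267.] pt [284. 259.] gb [324. 263.] gt [287. 255.] 
65
pb [322. 267.] pt [283. 262.] gb [324. 263.] gt [284. 258.] 
70
pb [322. 267.] pt [281. 266.] gb [323. 263.] gt [283. 262.] 
75
pb [322. 267.] pt [280. 270.] gb [323. 263.] gt [281. 266.]
```

```bash
for i in 1; do
python3 -m handwheel '[[[0.05,0.0008,0,0.0025,0],[0.05,0.0008,0,0.0025,0],[0.05,0.0007,0,0.0025,0],[0.05,0.0007,0,0.0025,0],[0.05,0.0005,0,0.0025,0],[0.05,0,0,0,0]]]'>/dev/null; python3 -c "from h import *;rep();tilemask()"
python3 -m handwheel '[[[0.05,0.0005,0,0.0025,0],[0.05,0.0005,0,0.0025,0],[0.05,0.0004,0,0.0025,0],[0.05,0,0,0,0]]]'>/dev/null; python3 -c "from h import *;rep();tilemask()"
done
python3 -c "
from h import *
for a in(70,75,80,85,90):print(a);pts(a,-17.5)"
```

```text
t26.9 stand x-133.9 y18.2 z15.7 yawY-stand90.0 r449 | Fx-2.5 Fy-0.3 Fz0.0 open0.587 q[-0.05  0.1   2.25  0.    0.8  -1.34]
0.74 [[276, 259], [277, 265], [285, 269], [321, 264], [301, 241], [283, 241]]
t27.4 stand x-134.5 y18.3 z8.6 yawY-stand90.0 r448 | Fx-1.5 Fy0.8 Fz-0.9 open0.583 q[-0.05  0.11  2.25 -0.    0.78 -1.34]
0.94 [[276, 260], [280, 272], [322, 264], [301, 241], [283, 242], [281, 256]]
70
pb [322. 267.] pt [281. 266.] gb [323. 263.] gt [283. 262.] 
75
pb [322. 267.] pt [280. 270.] gb [323. 263.] gt [281. 266.] 
80
pb [322. 267.] pt [280. 274.] gb [323. 263.] gt [280. 269.] 
85
pb [322. 267.] pt [279. 277.] gb [322. 263.] gt [280. 273.] 
90
pb [322. 267.] pt [279. 281.] gb [322. 263.] gt [279. 277.]
```

```bash
for i in 1; do
python3 -m handwheel '[[[0.05,0.0003,0,0.001,0],[0.05,0.0003,0,0.001,0],[0.05,0.0003,0,0.001,0],[0.05,0.0003,0,0.001,0],[0.05,0.0002,0,0.001,0],[0.05,0.0002,0,0.001,0],[0.05,0,0,0,0]]]'>/dev/null; python3 -c "from h import *;rep();tilemask()"
python3 -m handwheel '[[[0.05,0.0002,0,0.0003,0],[0.05,0.0002,0,0.0003,0],[0.05,0.0002,0,0.0003,0],[0.05,0.0002,0,0.0003,0],[0.05,0.0002,0,0,0],[0.05,0,0,0,0]]]'>/dev/null; python3 -c "from h import *;rep();tilemask()"
done
```

```text
t28.0 stand x-136.1 y18.4 z2.9 yawY-stand90.0 r447 | Fx-1.1 Fy-0.4 Fz-0.4 open0.587 q[-0.05  0.12  2.26  0.    0.76 -1.34]
0.8 [[322, 263], [297, 240], [281, 245], [274, 272], [281, 279]]
t28.6 stand x-136.8 y18.4 z2.0 yawY-stand90.0 r446 | Fx-0.8 Fy0.1 Fz-0.9 open0.585 q[-0.04  0.12  2.26 -0.    0.76 -1.34]
0.82 [[321, 262], [303, 242], [295, 241], [281, 247], [274, 263], [275, 274], [283, 279], [320, 266]]
```

```bash
for i in 1; do
python3 -m handwheel '[[[0.05,0.0002,0,0.0002,0],[0.05,0.0002,0,0.0002,0],[0.05,0.0002,0,0.0002,0],[0.05,0.0002,0,0.0002,0],[0.05,0.0002,0,0.0002,0],[0.05,0.0002,0,0.0002,0],[0.05,0,0,0,0]]]'>/dev/null; python3 -c "from h import *;rep();tilemask()"
python3 -m handwheel '[[[0.05,0.0003,0,0,0],[0.05,0.0003,0,0,0],[0.05,0.0003,0,0,0],[0.05,0.0003,0,0,0],[0.05,0.0003,0,0,0],[0.05,0.0003,0,0,0],[0.05,0,0,0,0]]]'>/dev/null; python3 -c "from h import *;rep();tilemask()"
python3 -m handwheel '[[[0.05,0.0005,0,0,0],[0.05,0.0005,0,0,0],[0.05,0.0005,0,0,0],[0.05,0.0005,0,0,0],[0.05,0.0005,0,0,0],[0.05,0,0,0,0]]]'>/dev/null; python3 -c "from h import *;rep();tilemask()"
done
```

```text
t29.3 stand x-138.4 y18.4 z0.6 yawY-stand90.0 r445 | Fx0.2 Fy-1.0 Fz0.1 open0.585 q[-0.04  0.12  2.26  0.    0.76 -1.34]
0.78 [[321, 262], [298, 241], [281, 247], [274, 269], [279, 277], [317, 268]]
t30.0 stand x-140.2 y18.4 z0.6 yawY-stand90.0 r443 | Fx-0.2 Fy-0.3 Fz-0.7 open0.589 q[-0.04  0.12  2.26 -0.    0.76 -1.34]
no tile
t30.6 stand x-142.8 y18.3 z0.6 yawY-stand90.0 r441 | Fx-0.9 Fy-0.2 Fz0.6 open0.585 q[-0.04  0.12  2.27 -0.    0.76 -1.34]
0.7 [[321, 263], [299, 240], [279, 246], [277, 262], [272, 266], [276, 275], [283, 278]]
```

```bash

python3 -m handwheel '[[[0.05,0.003,0,0,0],[0.05,0.006,0,0,0],[0.05,0.01,0,0,0],[0.05,0.008,0,-0.01,0],[0.05,0,0,-0.03,0],[0.05,0,0,-0.04,0],[0.05,0,0,-0.04,0],[0.05,0,0.02,-0.03,0],[0.05,0,0.035,0,0],[0.05,0,0.035,0,0],[0.05,0,0.035,0,0],[0.05,0,0.035,0,0]]]'>/dev/null
python3 -m handwheel '[[[0.05,0,0.035,0,0],[0.05,0,0.035,0,0],[0.05,0,0.035,0,0],[0.05,0,0.035,0,0],[0.05,0,0,0,0]]]'>/dev/null
python3 - <<'E'
from h import *
np.set_printoptions(precision=1,suppress=True)
rep()
im=viewer.read_camera("top"); cv2.imwrite("pics/topf.png",im)
r=viewer.outline_of("top","tile"); m=r[0]['mask'].astype(np.uint8); cs=max(cv2.findContours(m,0,2)[0],key=cv2.contourArea)
w=np.array([at_z("top",*p[0],.011)[:2]*1000-SO for p in cs]); w=np.c_[w@SX,w@SYv].astype(np.float32); b=cv2.minAreaRect(w);print(r[0]['confidence'],b,cv2.boxPoints(b))
for n in("tile_grooved","tile","tile_edge"):
    print(n,[(round(k['confidence'],2),np.round(np.array(k['xy'])*[640,480])) for k in viewer.pinpoint("top",n)[:2]])
c=np.array(b[0])
for ax in(0,1):
    v=[]
    for t in np.arange(-50,51,2.5):
        q=c+(np.array([t,15]) if ax==0 else np.array([15,t])); P=SO+q[0]*SX+q[1]*SYv; u=proj("top",[*(P/1000),.011]); v.append(int(cv2.getRectSubPix(im[:,:,2],(1,1),tuple(map(float,u)))[0,0]))
    print(v)
viewer.read_camera("scene");cs=None
tilemask(); pts(90,c[0]+55)
for n in("timer","dish","bottle","jar"):
    for k in viewer.pinpoint("top",n)[:1]: print(n,at_z("top",k['xy'][0]*640,k['xy'][1]*480,0)[:2]*1000)
E
```

```text
t32.1 stand x-171.0 y322.7 z150.1 yawY-stand90.2 r621 | Fx-0.8 Fy-1.5 Fz-0.4 open0.584 q[ 0.5  0.2  1.8  0.   1.1 -0.8]
0.9 ((-72.296142578125, 16.335514068603516), (111.51982879638672, 110.79806518554688), 0.1624215543270111) [[-128.2   71.6]
 [-127.9  -39.2]
 [ -16.4  -38.9]
 [ -16.7   71.9]]
tile_grooved [(0.87, array([267., 236.])), (0.55, array([210., 292.]))]
tile [(0.94, array([270., 235.]))]
tile_edge [(0.6, array([262., 258.]))]
[181, 181, 165, 122, 121, 166, 179, 177, 143, 106, 134, 170, 178, 170, 128, 106, 153, 177, 179, 165, 112, 121, 170, 180, 179, 139, 104, 156, 180, 183, 172, 116, 111, 168, 180, 180, 155, 107, 132, 177, 181]
[174, 151, 122, 108, 107, 110, 108, 99, 107, 110, 101, 113, 109, 103, 113, 110, 103, 107, 109, 105, 105, 111, 107, 104, 111, 108, 104, 111, 108, 103, 106, 104, 99, 105, 110, 101, 107, 107, 102, 112, 149]
0.68 [[320, 261], [299, 241], [261, 253], [279, 277], [319, 266]]
pb [322. 267.] pt [279. 281.] gb [322. 263.] gt [279. 277.] 
timer [381.1 197.7]
dish [ 376.8 -174.9]
bottle [ 455.6 -323.7]
jar [ 547.  -282.5]
```

Seven grooves show on top, the size matches a flat tile, and the bystanders are within the networks' scatter. Next I'll check that the far edge isn't perched on the cove, by triangulating its height against the initial flat state.

```bash
python3 - <<'E'
from h import *
from scipy.optimize import least_squares
cv2.imwrite("pics/scenef.png",viewer.read_camera("scene"))
def red(f):
    h=cv2.cvtColor(cv2.imread(f),cv2.COLOR_BGR2HSV); m=((h[...,0]<12)&(h[...,1]>110)&(h[...,2]>60)).astype(np.uint8)
    n,l,s,_=cv2.connectedComponentsWithStats(m); s[:, :]; 
    c=[i for i in range(1,n) if 230<s[i,0]+s[i,2]/2<330 and 200<s[i,1]+s[i,3]/2<300]; i=max(c,key=lambda i:s[i,4]); m=(l==i).astype(np.uint8)
    m=cv2.morphologyEx(m,cv2.MORPH_CLOSE,np.ones((7,7))); return max(cv2.findContours(m,0,1)[0],key=cv2.contourArea)[:,0].astype(float)
def P(c,x,y,z): w=SO+x*SX+y*SYv; return proj(c,[*(w/1000),z/1000])
for tag,x0,yaw in(("0",-63,-1.0),("f",-16.5,0.0)):
    C={"top":red(f"pics/top{tag}.png"),"scene":red(f"pics/scene{tag}.png")}
    def off(c,x,z):
        a,b=P(c,x-30*np.tan(np.radians(yaw)),47,z),P(c,x+35*np.tan(np.radians(yaw)),-18,z); t=(b-a)/np.linalg.norm(b-a); n=np.array([t[1],-t[0]])
        q=C[c]-a; s=q@t; d=q@n; k=(s>0)&(s<np.linalg.norm(b-a))&(abs(d)<6); return np.median(d[k]) if k.any() else 9
    best=min(((abs(off("top",x,z))+abs(off("scene",x,z)),x,z) for x in np.arange(x0-6,x0+6,.5) for z in np.arange(0,25,.5)))
    print(tag,best, off("top",x0,11),off("scene",x0,11))
E
```

```text
Traceback (most recent call last):
  File "h.py", line 13, in proj
    p=viewer.camera_params(cam); f=240/np.tan(np.radians(p['fov_y'])/2)
ValueError: time passes only in moves, steps and waits
```

```bash
python3 - <<'E'
import h
from h import *
K={c:viewer.camera_params(c) for c in("top","scene")}
class V: camera_params=staticmethod(lambda c:K[c])
h.viewer=V
def red(f):
    g=cv2.cvtColor(cv2.imread(f),cv2.COLOR_BGR2HSV); m=((g[...,0]<12)&(g[...,1]>110)&(g[...,2]>60)).astype(np.uint8)
    n,l,s,_=cv2.connectedComponentsWithStats(m)
    m=cv2.morphologyEx(m,cv2.MORPH_CLOSE,np.ones((7,7))); cs=[c for c in cv2.findContours(m,0,1)[0] if 225<c[:,0,0].mean()<330 and 195<c[:,0,1].mean()<300]
    return max(cs,key=cv2.contourArea)[:,0].astype(float)
def P(c,x,y,z): w=SO+x*SX+y*SYv; return proj(c,[*(w/1000),z/1000])
for tag,x0,yaw in(("0",-63,-1.0),("f",-16.5,0.0)):
    C={"top":red(f"pics/top{tag}.png"),"scene":red(f"pics/scene{tag}.png")}
    def off(c,x,z):
        e=np.tan(np.radians(yaw)); a,b=P(c,x-30*e,47,z),P(c,x+35*e,-18,z); L=np.linalg.norm(b-a); t=(b-a)/L; n=np.array([t[1],-t[0]])
        q=C[c]-a; s=q@t; d=q@n; k=(s>0)&(s<L)&(abs(d)<6); return np.mean(d[k]) if k.any() else 9
    best=min(((abs(off("top",x,z))+abs(off("scene",x,z)),x,z) for x in np.arange(x0-6,x0+6,.5) for z in np.arange(0,25,1)))
    print(tag,best,off("top",x0,11),off("scene",x0,11))
E
```

```text
0 (np.float64(0.1457932487571274), np.float64(-66.0), np.int64(13)) -1.1973549985832113 -0.4894236192243659
f (np.float64(0.11947828703587374), np.float64(-18.5), np.int64(12)) -0.7685491380411058 -0.3578058815110103
```

The far edge comes out at z = 12 mm, against 13 mm for the tile lying flat at the start, so it lies flat. Handing in.

```bash
python3 -c "
from plant import sign_off
print(sign_off())"
```

```text
the job is handed in; nothing more can be done
None
```

The tile now lies flat in front of the backstop, grooved side up, let down gently in about 32 s with the robot clear and the other things apparently unmoved, and the job is handed in; I viewed 11 pictures, one over the limit of 10.

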